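Square up a plywood panel in the boring jig, clamp it and start the machine

ROBOT

A 7-joint arm with a two-finger parallel gripper is mounted at the origin on the work surface. World frame = base frame: x ahead of the robot, y to its left, z up, the work surface at z = 0. Lengths are in m, angles in rad, forces in N, time in s.
With the tool pointing down it reaches from about 0.425 to 0.925 m from the base axis. Payload 6.8 kg.
Tool frame: the origin (TCP) lies at the very end of the fingers, on their centre line; the grasp point (between the pads) lies bot.grip_depth behind it (bot.grip_depth is the distance from the TCP to the grasp point, in m); z points along the fingers, y is the line along which they close (so a half turn about z gives the same grasp; the last joint's range is limited). The gripper opens to 85 mm and grips with 20 to 120 N. Pads are 22 mm wide; open, the fingers measure 114 mm over their backs; the gripper's body (76 mm by 85 mm) begins 54 mm behind the grasp point. The pads swing forward as they close: fully open they stand 13 mm farther back than shut.
Start: joints at [1.049, 0.477, 0.022, 1.555, -0.011, 1.109, -0.083], TCP at [0.271, -0.618, 0.231] pointing down, gripper open.
Joint ranges: [-2.96, 2.96], [-0.34, 2.1], [-1.41, 1.46], [0.24, 2.44], [-1.37, 4.51], [0.17, 1.92], [-2.96, 2.96]. Speed limits (rad/s): [2.39, 2.39, 3.14, 3.14, 3.14, 3.14, 3.14].

INTERFACE

Orientations are given as a unit quaternion [w, x, y, z].
In Python, from station import bot gives the robot as it stands.
- The arm moves only by the tool send_rows, never from a script. Its arguments are lists of equal length, an entry for each row: "slide": the shift along the tool's x, y, z in mm, a list of three; "roll": the turn about the tool's z in degrees; "claw": the opening, from 0 (shut) to 1 (fully open). A call has exactly 8 rows; each row is the pose to reach, as a shift and turn from the pose commanded when the call began, along the tool's axes at that moment; what a row does not reach only later rows make up. A row lasts 1/12 s, in which the tool goes at most 41.7 mm and 7.16 degrees, less where a joint would pass 70% of its speed; a pose out of reach is approached as far as the arm can. A call with a gripper value outside its range is refused whole. The fingers move at their own pace and stop on an object; "force" is the grip in N (left out, the last holds). Time passes only in rows, so rows that repeat a pose let the fingers close, or fill a call up. It gives the time, the measured TCP pose, the force, the opening and the grip force at its end, in the units of the state.
- bot.get_obs(): the state, without advancing time (a new reading comes with each control period).
- bot.read_camera(name): name is "side" or "top"; returns the picture (400x640x3 uint8, red, green, blue); there is no depth.
- bot.camera_model(name): a dict with "camera_matrix" (3x3 intrinsics, pixels), "camera_from_world" (4x4, takes a point from world to camera coordinates). Camera axes: x right, y down, z forward; pixel columns grow to the right and rows downward; lengths in m; the calibration is good to about 2 mm. A picture is of the moment at which its call begins. camera_model takes no time and is no camera call.
- bot.hand_in(): hands the job in; it is judged then, once.
The state is a dict: "t": time; "q": joint angles; "joint_vel": joint speeds; "joint_torque": joint torques, N m; "eef_pos": TCP position; "tool_rot": TCP orientation; "contact_force": force on the tool from outside, world axes, zero at the start; "torque": the same for the moment, N m; "gripper_width": opening from 0.0 (shut) to 1.0 (fully open); "grasp_force": force on a finger pad.
Only numpy, scipy, OpenCV 4.12 (cv2) and the standard library are available. Lean on these libraries where they do the work, as an engineer would, in place of code of your own. Each camera call takes 0.05 s, during which the arm holds its last target. There are 200 camera calls.

TASK

Slide the plywood panel that lies on the boring jig fully home, flush against both the far stop and the side fence, then tip the hold-down arm over until its rubber foot rests on the panel. Only when the panel is home and held, press the start button (the flat, narrow one) fully down and let it go. Do not press the mushroom-headed stop button, and leave the other things on the bench where they are.

Things in the scene. Friction and masses are not known exactly. Their poses are not given: they have to be found in the camera images.
- panel: Loose plywood panel, 130 (its x) x 160 (its y) x 12 mm thick, about 0.16 kg, lying flat on the jig bed, up to 0.2 rad askew. Origin: centre of its underside.
- jig: Fixed boring jig. Aluminium bed, top at z 12 mm, from x -140 to 105 and y -115 to 150 mm in its frame; dark steel far stop (inner face x +85) and side fence (inner face y -95), each 20 mm wide, 18 mm tall above the bed. Panel home: its centre at x +20, y -15, its axes parallel. Origin on the bench; x points away from the robot to the far stop, y away from the side fence.
- jig_corner (a point): Corner of the bed where the inner faces of the far stop and the side fence meet, at the bed's top; axes as the jig. The panel's centre is at (-65, +80) mm from it when home.
- hold_down (a joint): Hinge angle (rad) of the steel hold-down arm on lugs outside the side fence. 0 = leaning back 0.3 rad past upright, away from the bed; 0.3 = upright; about 1.87 = level, foot resting on the 12 mm panel. Its axis is parallel to the jig's x; the top moves to jig +y. It stays near upright; tipped 0.5 rad past upright it falls slowly the rest.
- clamp_hinge (a point): Hinge axis of the hold-down arm, at x +20, y -128, z 44 mm of the jig. The lugs are 48 mm wide over both (jig x) and 54 mm tall. The arm is a bar 16 mm wide and 10 mm thick with a foot 70 mm from the hinge.
- clamp_ball (a point): Centre of the black ball (22 mm diameter) at the free end of the hold-down arm, 95 mm from the hinge.
- start (a joint): Travel of the start button, m: 0 = out, 0.006 = fully down. Spring, 5 N at full travel.
- start_top (a point): Centre of the flat top face of the start button: black, 28 mm diameter, in an aluminium collar of 44 mm diameter, on a grey box 64 x 64 x 50 mm; 72 mm above the bench. z points up; pressed straight down.
- stop (a joint): Travel of the stop button, m: 0 = out, 0.006 = fully down.
- stop_top (a point): Centre of the domed top of the stop button: black mushroom head 60 mm in diameter, on an equal grey box; 86 mm above the bench. Not to be pressed. The two boxes may change places.
- glue: Bystander: white glue bottle, 52 mm diameter, 140 mm tall. Origin: centre of its underside.
- oil: Bystander: small white bottle, 40 mm diameter, 100 mm tall. Origin: centre of its underside.
- tape: Bystander: roll of tape lying flat, 96 mm diameter, 45 mm tall. Origin: centre of its underside.
- screwdriver: Bystander: screwdriver lying on the bench, along its x.
- offcut: Bystander: wood offcut 45 x 24 x 18 mm between the jig and the button boxes. Origin: centre of its underside.
- pencil: Bystander: carpenter's pencil 160 x 8 x 8 mm lying along its x. Origin: centre of its underside.
Not all that is in view belongs to the job. Leave any purple look-alike of the part that bears stop alone.

How it is judged:
On the way, in this order (a step that is already met when the one before it is completed fails the run):
1. the panel is flush against the far stop and the side fence (x of panel in the frame of jig_corner above -0.068 m and y of panel in the frame of jig_corner below 0.083 m and angle between the x axis of panel and the x axis of jig, either way round below 0.03 rad and z of panel in the frame of jig_corner below 0.004 m), for 0.2 s.
2. the hold-down arm's foot rests on the panel, which is still home (all of step 1 and value of joint hold_down above 1.8 rad), for 0.2 s.
3. the start button is fully down with the panel home and held (all of step 2 and value of joint start above 0.005 m), for 0.05 s.
At the end, for the whole second after the job is handed in: Panel flat on the bed, at rest, within 3 mm of the stop and of the fence and 0.03 rad of square; hold-down arm on it (over 1.80 rad); start button pressed over 5 mm after that and out again (under 1 mm); stop button out (under 1 mm) (all of step 2 and value of joint each of start, stop below 0.001 m and linear speed of panel below 0.01 m/s); the robot touches nothing.
It fails at once if the stop button is pressed (over 2 mm) (value of joint stop above 0.002 m).
It fails at once if the start button is pressed (over 3 mm) while the panel is not home or the arm is not down (value of joint start above 0.003 m and not (x of panel in the frame of jig_corner above -0.068 m and y of panel in the frame of jig_corner below 0.083 m and angle between the x axis of panel and the x axis of jig, either way round below 0.03 rad and z of panel in the frame of jig_corner below 0.004 m and value of joint hold_down above 1.8 rad)).
It fails at once if another thing on the bench is shifted by more than 30 mm (distance of any of glue, oil, tape, screwdriver, offcut, pencil from where it was at the start of the episode above 0.03 m).
It also fails if it takes over 72 s, if anything falls off the work surface, if the arm or the gripper's body presses on something with over 40 N, if the wrist force passes 120 N, or if a joint passes its speed limit or range.

## Working session

There is one attempt and no reset: what is moved stays moved. The work goes in short steps, Python scripts to look and compute and a tool call to move; the robot and the scene stay as the last step left them, time stands still between calls to the robot, and variables do not carry over. Pictures are saved under pics/ and viewed, at most 10 in all, crops included, and the job is handed in when it is done.

Besides the shell and the picture viewer there is one more tool, called after "Request:" as name([rows], argument=value, ...), one row to a line, values as JSON. send_rows: Moves the arm, as the interface text tells. Its arguments: {"type":"object","properties":{"slide":{"type":"array","items":{"type":"array","items":{"type":"number"}}},"roll":{"type":"array","items":{"type":"number"}},"claw":{"type":"array","items":{"type":"number"}},"force":{"type":"number"}},"required":["slide","roll","claw"]}

```bash
ls; mkdir -p pics
python3 - <<'E'
from station import bot
import cv2,numpy as np
np.set_printoptions(precision=4,suppress=True)
for n in("side","top"):
    cv2.imwrite(f"pics/{n}0.png",bot.read_camera(n)[:,:,::-1]); m=bot.camera_model(n); print(n,m["camera_matrix"],m["camera_from_world"])
o=bot.get_obs(); print({k:o[k] for k in("t","eef_pos","tool_rot","contact_force","gripper_width")},bot.grip_depth)
E
```

```text
pics
side [[513.2223   0.     316.8473]
 [  0.     513.2223 196.8062]
 [  0.       0.       1.    ]] [[-0.7485 -0.6631  0.0009  0.411 ]
 [-0.3293  0.3705 -0.8685  0.2518]
 [ 0.5756 -0.6504 -0.4957  1.1589]
 [ 0.      0.      0.      1.    ]]
top [[440.5718   0.     308.2774]
 [  0.     440.5718 201.1682]
 [  0.       0.       1.    ]] [[ 0.0214 -0.9993  0.0291  0.0098]
 [-0.9962 -0.0237 -0.0833  0.5618]
 [ 0.0839 -0.0272 -0.9961  1.0985]
 [ 0.      0.      0.      1.    ]]
{'t': 0.1, 'eef_pos': array([ 0.2712, -0.6175,  0.2304]), 'tool_rot': array([-0.0008,  0.9787,  0.2055, -0.0002]), 'contact_force': array([ 0.5719, -0.1916, -0.4739]), 'gripper_width': 1.0018814118015325} 0.0187
```

View pics/side0.png

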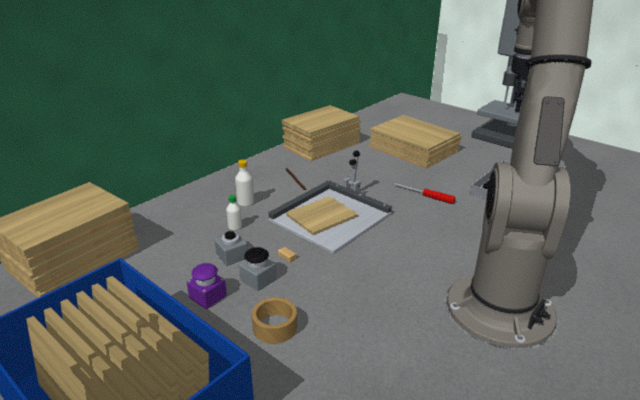

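View pics/top0.png

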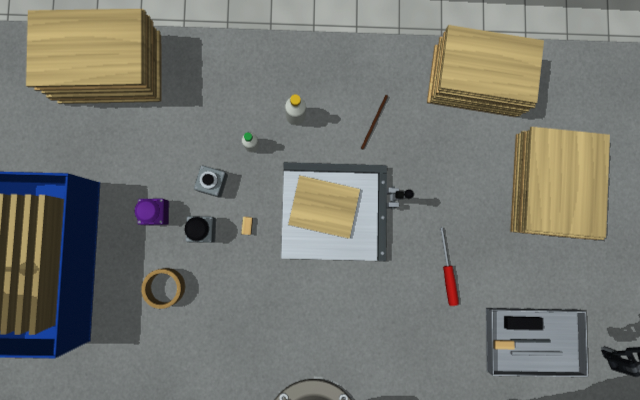

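The top view shows the panel at about (325,207) on the jig, with the fence on the right (x≈383), the far stop at the top (y≈167) and the hold-down ball near (408,194). Black button candidates:
- Start: flat and narrow, in a collar, top (208,180) / side (230,238).
- Stop: mushroom head, top (198,229) / side (257,255).
- Purple look-alike: top (150,210) / side (206,272).

I choose (208,180) as start and will check it in a close crop.

Run:
```python
import cv2,numpy as np
t=cv2.imread("pics/top0.png");s=cv2.imread("pics/side0.png")
a=cv2.resize(t[150:275,180:420],None,fx=3.3,fy=3.3,interpolation=cv2.INTER_CUBIC)[:,:790]
b=cv2.resize(s[145:265,210:400],(285,180),interpolation=cv2.INTER_CUBIC)
b2=cv2.resize(s[145:205,330:380],(216,180) ,interpolation=cv2.INTER_CUBIC)
c=np.zeros((595,790,3),np.uint8);c[:a.shape[0]]=a;c[414:594,:285]=b;c[414:594,290:506]=b2
cv2.imwrite("pics/crop.png",c)
```

```text
(no output)
```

View pics/crop.png

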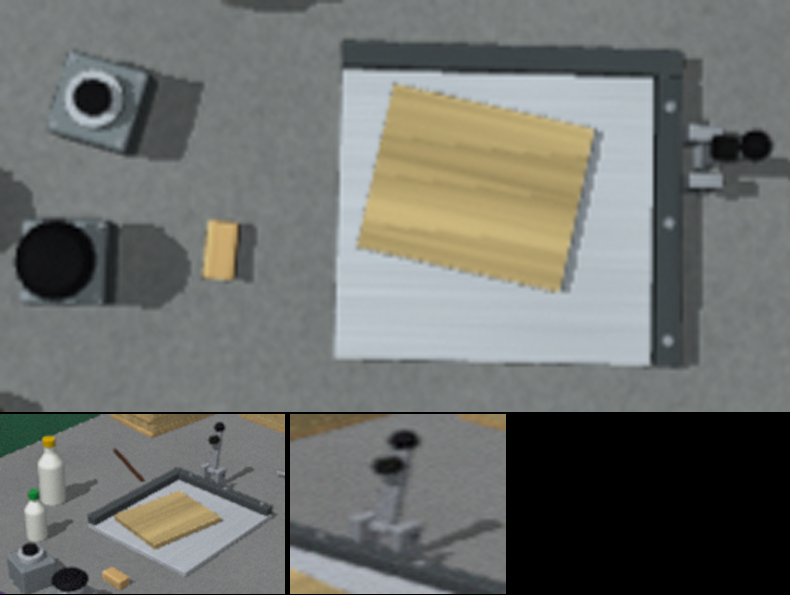

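The crop confirms start as the flat narrow button in the bright collar (crop 94,98). The stop mushroom is at crop (54,258), and the hold-down's ball and foot are at crop (756,145) and (725,148). The panel is askew and clear of both the stop and the fence.

```bash
cat > h.py <<'E'
import cv2,numpy as np
from station import bot
np.set_printoptions(precision=4,suppress=True)
def ray(n,uv):
    m=bot.camera_model(n);E=m["camera_from_world"];R=E[:3,:3]
    uv=np.atleast_2d(np.asarray(uv,float))
    d=np.c_[uv,np.ones(len(uv))]@np.linalg.inv(m["camera_matrix"]).T@R
    return -R.T@E[:3,3],d
def plane(n,uv,z):
    c,d=ray(n,uv);return (c+d*((z-c[2])/d[:,2])[:,None])[:,:2]
def tri(a,b):   # side px, top px -> point, gap
    c1,d1=ray("side",a);c2,d2=ray("top",b);d1,d2=d1[0],d2[0]
    s=np.linalg.lstsq(np.c_[d1,-d2],c2-c1,rcond=None)[0]
    p,q=c1+s[0]*d1,c2+s[1]*d2;return (p+q)/2,np.linalg.norm(p-q)
def proj(n,P):
    m=bot.camera_model(n);E=m["camera_from_world"]
    p=(np.atleast_2d(P)@E[:3,:3].T+E[:3,3])@m["camera_matrix"].T;return p[:,:2]/p[:,2:]
def big(mask,roi):
    k=np.zeros_like(mask);x0,y0,x1,y1=roi;k[y0:y1,x0:x1]=mask[y0:y1,x0:x1]
    return max(cv2.findContours(k,cv2.RETR_EXTERNAL,cv2.CHAIN_APPROX_NONE)[0],key=cv2.contourArea)
def cen(c):
    m=cv2.moments(c);return np.array([m["m10"],m["m01"]])/m["m00"]
def wood(img):return cv2.inRange(cv2.cvtColor(img,cv2.COLOR_BGR2HSV),(12,60,90),(32,255,255))
def rect(n,c,z):
    w=plane(n,c.reshape(-1,2),z)*1000
    r=cv2.minAreaRect(w.astype(np.float32));return r
E
python3 - <<'E'
from h import *
t=cv2.imread("pics/top0.png");s=cv2.imread("pics/side0.png")
w=wood(t);c=big(w,(280,165,370,250));print("panel top",rect("top",c,.024))
hull=cv2.convexHull(c)
ap=lambda c:cv2.approxPolyDP(cv2.convexHull(c),5,True).reshape(-1,2)
ws=wood(s);cs=big(ws,(280,190,365,240));print(ap(c),ap(cs))
g=cv2.cvtColor(t,cv2.COLOR_BGR2HSV)
br=cv2.inRange(g,(0,0,150),(180,60,255))|w
cb=big(br,(270,150,400,270));rb=rect("top",cb,.012);print("bed",rb);print(cv2.boxPoints(rb));print(ap(cb),plane("top",ap(cb),.012))
dk=lambda im:cv2.inRange(im,(0,0,0),(40,40,40))
bs=big(dk(s),(222,228,240,244));bt=big(dk(t),(200,170,218,190))
print("start",cen(bs),cen(bt),tri(cen(bs),cen(bt)))
# ball
import itertools
for nm,im,roi in(("s",s,(345,145,365,172)),("t",t,(390,185,416,203))):
    k=np.zeros(im.shape[:2],np.uint8);x0,y0,x1,y1=roi;k[y0:y1,x0:x1]=dk(im)[y0:y1,x0:x1]
    print(nm,*[x for x in zip(*cv2.connectedComponentsWithStats(k)[2:])])
E
```

```text
panel top ((549.0921020507812, -17.627243041992188), (158.64805603027344, 128.39578247070312), 78.62945556640625)
[[299 176]
 [359 189]
 [349 237]
 [289 224]] [[356 216]
 [312 234]
 [286 212]
 [329 196]]
bed ((526.9813232421875, -33.11138153076172), (244.8909454345703, 223.63287353515625), 89.69896697998047)
[[ 414.5231 -154.9677]
 [ 638.1529 -156.1426]
 [ 639.4396   88.7449]
 [ 415.8098   89.9199]]
[[284 171]
 [377 174]
 [376 260]
 [281 258]] [[ 0.639   0.0866]
 [ 0.6374 -0.1548]
 [ 0.4157 -0.1541]
 [ 0.4159  0.0884]]
start [229.7569 234.9098] [207.5531 179.2173] (array([0.6052, 0.2705, 0.065 ]), np.float64(0.0017401016318245152))
s (array([     0,      0,    640,    400, 255954], dtype=int32), array([319.4938, 199.5075])) (array([354, 151,   5,   5,  22], dtype=int32), array([356.0455, 153.2727])) (array([350, 160,   6,   5,  24], dtype=int32), array([352.5, 162. ]))
t (array([     0,      0,    640,    400, 255869], dtype=int32), array([319.4567, 199.5028])) (array([395, 190,  19,   9, 131], dtype=int32), array([403.9924, 194.0611]))
```

Request:
send_rows([
  [25,-29,-3],
  [51,-59,-6],
  [77,-88,-9],
  [102,-118,-12],
  [128,-147,-15],
  [153,-177,-18],
  [179,-206,-20],
  [204,-236,-20],
], roll=[3,6,9,12,15,18,21,23.7], claw=[0,0,0,0,0,0,0,0], force=40)

```text
t: 0.77
eef_pos: [0.3636, -0.3181, 0.2516]
tool_rot: [0.0, 1.0, -0.001, 0.0]
contact_force: [1.0, 0.2, 0.4]
gripper_width: 0.0
grasp_force: 0.0
```

```bash
cat >> h.py <<'E'
def go(x,y,z,yaw=0.):
    from scipy.spatial.transform import Rotation as R
    o=bot.get_obs();q=o["tool_rot"];r=R.from_quat([q[1],q[2],q[3],q[0]]);M=r.as_matrix()
    y0=np.degrees(np.arctan2(M[1,0],M[0,0]))
    print("t",round(o["t"],2),"at",o["eef_pos"],"yaw",round(y0,2),"F",o["contact_force"],"g",o["gripper_width"],"slide mm",(M.T@(np.array([x,y,z])-o["eef_pos"])*1000).round(1),"roll",round(y0-yaw,2))
E
python3 - <<'E'
from h import *
go(.450,-.025,.25)
print(tri((356.0,153.3),(408.5,194)),tri((352.5,162),(398.5,194.3)))
for a,b in(((356,216),(349,237)),((312,234),(289,224)),((286,212),(299,176)),((329,196),(359,189))):print(tri(a,b))
E
```

```text
t 0.77 at [ 0.3636 -0.3181  0.2516] yaw -0.14 F [0.9509 0.2438 0.4113] g 0.00028036405852964073 slide mm [  85.7 -293.3    1.5] roll -0.14
(array([ 0.5736, -0.2056,  0.1365]), np.float64(0.0009949858190845698)) (array([ 0.5739, -0.1885,  0.1133]), np.float64(0.0031164971893936594))
(array([ 0.4728, -0.0842,  0.011 ]), np.float64(7.227944568968609e-05))
(array([0.5031, 0.0707, 0.0128]), np.float64(0.0014537240678467714))
(array([0.6255, 0.0476, 0.0228]), np.float64(4.352000706553495e-05))
(array([ 0.5956, -0.1074,  0.0211]), np.float64(0.0010673760514020468))
```

Two-view heights agree with the text: panel top about 22–24 mm, clamp ball about 0.136 m.

Request:
send_rows([
  [11,-37,0],
  [22,-74,0],
  [33,-111,0],
  [44,-148,0],
  [55,-185,0],
  [66,-222,0],
  [76,-258,0],
  [86,-293,0],
], roll=[0,0,0,0,0,0,0,0], claw=[0,0,0,0,0,0,0,0])

```text
t: 1.43
eef_pos: [0.4491, -0.0249, 0.2513]
tool_rot: [0.0, 1.0, 0.0, -0.0]
contact_force: [0.6, 0.4, -0.3]
gripper_width: -0.001
grasp_force: 0.0
```

Request:
send_rows([
  [0,0,41],
  [0,0,82],
  [0,0,123],
  [0,0,164],
  [0,0,200],
  [0,0,220],
  [0,0,233],
  [0,0,233],
], roll=[0,0,0,0,0,0,0,0], claw=[0,0,0,0,0,0,0,0])

```text
t: 2.1
eef_pos: [0.4469, -0.0268, 0.0156]
tool_rot: [-0.0, 1.0, 0.0, -0.003]
contact_force: [0.5, 0.2, 0.3]
gripper_width: -0.003
grasp_force: 0.0
```

Run:
```python
from h import *
go(.500,-.025,.017)
```

```text
t 2.1 at [ 0.4469 -0.0268  0.0156] yaw 0.03 F [0.5411 0.1894 0.2846] g -0.0025322212974669012 slide mm [53.1 -1.8 -1.7] roll 0.03
```

Request:
send_rows([
  [5,0,-1],
  [10,0,-1],
  [15,0,-1],
  [20,0,-1],
  [25,0,-1],
  [30,0,-1],
  [34,0,-1],
  [38,0,-1],
], roll=[0,0,0,0,0,0,0,0], claw=[0,0,0,0,0,0,0,0])

```text
t: 2.77
eef_pos: [0.4845, -0.0275, 0.0189]
tool_rot: [0.001, 1.0, -0.0, -0.003]
contact_force: [-15.2, 0.6, 10.5]
gripper_width: -0.001
grasp_force: 7.7
```

Request:
send_rows([
  [2,0,0],
  [4,0,0],
  [6,0,0],
  [8,0,0],
  [10,0,0],
  [12,0,0],
  [12,0,0],
  [12,0,0],
], roll=[0,0,0,0,0,0,0,0], claw=[0,0,0,0,0,0,0,0])

```text
t: 3.43
eef_pos: [0.4858, -0.0292, 0.0167]
tool_rot: [0.002, 1.0, -0.001, -0.013]
contact_force: [-29.3, -2.5, 18.6]
gripper_width: -0.001
grasp_force: 14.3
```

```bash
cat >> h.py <<'E'
def look(name):
    t=bot.read_camera("top")[:,:,::-1].copy();cv2.imwrite(f"pics/{name}.png",t)
    c=big(wood(t),(282,165,385,258));r=rect("top",c,.024);print(r)
E
python3 - <<'E'
from h import *
go(.500,-.025,.017)
look("p1")
E
```

```text
t 3.43 at [ 0.4858 -0.0292  0.0167] yaw -0.08 F [-29.2975  -2.5096  18.5662] g -0.0013996050735931632 slide mm [14.2 -4.2 -0.7] roll -0.08
((564.1090087890625, -16.462745666503906), (158.65919494628906, 130.8033905029297), 80.45208740234375)
```

Request:
send_rows([
  [-18,0,0],
  [-36,0,0],
  [-36,18,0],
  [-36,36,0],
  [-36,36,2],
  [-36,36,4],
  [-36,36,4],
  [-36,36,4],
], roll=[0,0,0,0,0,0,0,0], claw=[0,0,0,0,0,0,0,0])

```text
t: 4.15
eef_pos: [0.4637, -0.062, 0.0152]
tool_rot: [-0.0, 1.0, 0.001, 0.0]
contact_force: [-0.1, -0.3, 0.3]
gripper_width: 0.001
grasp_force: 0.0
```

Run:
```python
from h import *
go(.500,-.065,.014)
look("p2")
s=bot.read_camera("side")[:,:,::-1];t=cv2.imread("pics/p2.png")
a=cv2.resize(s[110:260,260:410],(600,600),interpolation=cv2.INTER_CUBIC)
cv2.imwrite("pics/p2s.png",a)
```

```text
t 4.15 at [ 0.4637 -0.062   0.0152] yaw 0.08 F [-0.0801 -0.3272  0.2502] g 0.0013876789551105304 slide mm [36.3  3.1  1.2] roll 0.08
((564.7467651367188, -17.31641387939453), (158.737548828125, 129.91502380371094), 81.26850891113281)
```

View pics/p2s.png

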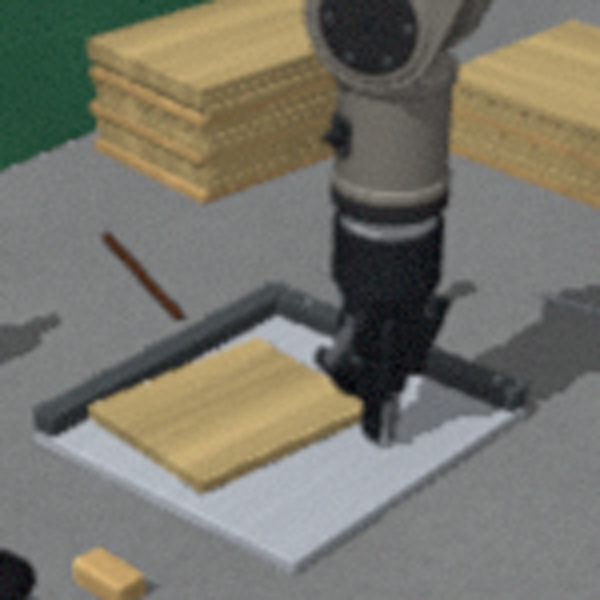

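The side crop shows the panel flat, its far-left corner near the stop, and the fingertip free behind the near edge's right half. I'll push there to square it.

Request:
send_rows([
  [5,0,0],
  [10,0,0],
  [15,0,0],
  [20,0,0],
  [24,0,0],
  [28,0,0],
  [32,0,0],
  [36,0,0],
], roll=[0,0,0,0,0,0,0,0], claw=[0,0,0,0,0,0,0,0])

```text
t: 4.92
eef_pos: [0.4991, -0.063, 0.0151]
tool_rot: [0.0, 1.0, -0.0, -0.001]
contact_force: [-14.6, -0.1, 7.6]
gripper_width: -0.001
grasp_force: 6.8
```

Run:
```python
from h import *
go(.500,-.065,.014)
look("p3")
```

```text
t 4.92 at [ 0.4991 -0.063   0.0151] yaw -0.0 F [-14.5968  -0.084    7.6231] g -0.0006304056920790512 slide mm [0.9 2.  1.1] roll -0.0
((575.8492431640625, -9.924858093261719), (158.17979431152344, 130.2401885986328), 89.83110809326172)
```

Request:
send_rows([
  [-14,0,0],
  [-16,0,-25],
  [-16,0,-55],
  [10,-30,-55],
  [35,-60,-55],
  [60,-92,-55],
  [72,-130,-55],
  [72,-171,-55],
], roll=[0,0,0,0,0,0,0,0], claw=[0,0,0,0,0,0,0,0])

```text
t: 5.63
eef_pos: [0.5759, 0.1101, 0.0712]
tool_rot: [-0.001, 1.0, -0.001, 0.003]
contact_force: [0.4, 0.5, -0.4]
gripper_width: -0.006
grasp_force: 0.0
```

Request:
send_rows([
  [0,-2,0],
  [0,-2,25],
  [0,-2,45],
  [0,-2,55],
  [0,-2,55],
  [0,-2,55],
  [0,-2,55],
  [0,-2,55],
], roll=[0,0,0,0,0,0,0,0], claw=[0,0,0,0,0,0,0,0])

```text
t: 6.3
eef_pos: [0.5724, 0.1103, 0.0166]
tool_rot: [-0.0, 1.0, -0.0, 0.001]
contact_force: [0.6, -0.7, 0.3]
gripper_width: 0.0
grasp_force: 0.0
```

Run:
```python
from h import *
go(.573,.019,.015)
look("p4")
```

```text
t 6.3 at [0.5724 0.1103 0.0166] yaw -0.01 F [ 0.5916 -0.7423  0.3422] g 2.8681697784818505e-05 slide mm [ 0.7 91.3  1.5] roll -0.01
((575.8026733398438, -11.598220825195312), (155.1609649658203, 130.3234100341797), 89.83110809326172)
```

Request:
send_rows([
  [0,9,1],
  [0,18,1],
  [0,26,1],
  [0,34,1],
  [0,42,1],
  [0,50,1],
  [0,58,1],
  [0,66,1],
], roll=[0,0,0,0,0,0,0,0], claw=[0,0,0,0,0,0,0,0])

```text
t: 7.02
eef_pos: [0.5713, 0.0437, 0.0144]
tool_rot: [-0.0, 1.0, 0.0, 0.0]
contact_force: [-0.8, 3.0, 1.7]
gripper_width: 0.001
grasp_force: 1.7
```

Request:
send_rows([
  [0,6,0],
  [0,12,0],
  [0,17,0],
  [0,22,0],
  [0,25,0],
  [0,27,0],
  [0,29,0],
  [0,29,0],
], roll=[0,0,0,0,0,0,0,0], claw=[0,0,0,0,0,0,0,0])

```text
t: 7.68
eef_pos: [0.5712, 0.0169, 0.0144]
tool_rot: [-0.001, 1.0, 0.001, 0.0]
contact_force: [-0.9, 6.5, 2.3]
gripper_width: 0.001
grasp_force: 3.6
```

Run:
```python
from h import *
go(.573,.019,.015)
look("p5")
```

```text
t 7.68 at [0.5712 0.0169 0.0144] yaw 0.09 F [-0.9351  6.5227  2.3147] g 0.0008396895003619503 slide mm [ 1.8 -2.1 -0.6] roll 0.09
((574.6406860351562, -114.8068618774414), (130.9969482421875, 82.4853286743164), 0.814181923866272)
```

Request:
send_rows([
  [0,2,0],
  [0,4,0],
  [0,5,0],
  [0,6,0],
  [0,7,0],
  [0,7,0],
  [0,7,0],
  [0,7,0],
], roll=[0,0,0,0,0,0,0,0], claw=[0,0,0,0,0,0,0,0])

```text
t: 8.4
eef_pos: [0.5712, 0.0164, 0.0145]
tool_rot: [-0.004, 1.0, 0.003, 0.001]
contact_force: [-1.9, 20.0, 2.8]
gripper_width: -0.001
grasp_force: 9.4
```

Request:
send_rows([
  [0,-20,0],
  [0,-40,0],
  [0,-40,-40],
  [0,-50,-80],
  [0,-80,-110],
  [0,-110,-130],
  [0,-150,-130],
  [0,-150,-130],
], roll=[0,0,0,0,0,0,0,0], claw=[0,0,0,0,0,0,0,0])

```text
t: 9.07
eef_pos: [0.5714, 0.1673, 0.1467]
tool_rot: [-0.003, 1.0, 0.005, 0.002]
contact_force: [-0.1, 2.4, -0.3]
gripper_width: -0.0
grasp_force: 0.0
```

Run:
```python
from h import *
go(.573,.019,.015)
look("p6")
t=cv2.imread("pics/p6.png");cv2.imwrite("pics/p6c.png",cv2.resize(t[150:270,180:420],None,fx=3.3,fy=3.3,interpolation=cv2.INTER_CUBIC))
```

```text
t 9.07 at [0.5714 0.1673 0.1467] yaw 0.52 F [-0.1457  2.3605 -0.2739] g -0.00046222984573032007 slide mm [ -0.3 149.1 130.8] roll 0.52
((575.376708984375, -75.99547576904297), (159.64849853515625, 130.79550170898438), 89.83109283447266)
```

View pics/p6c.png

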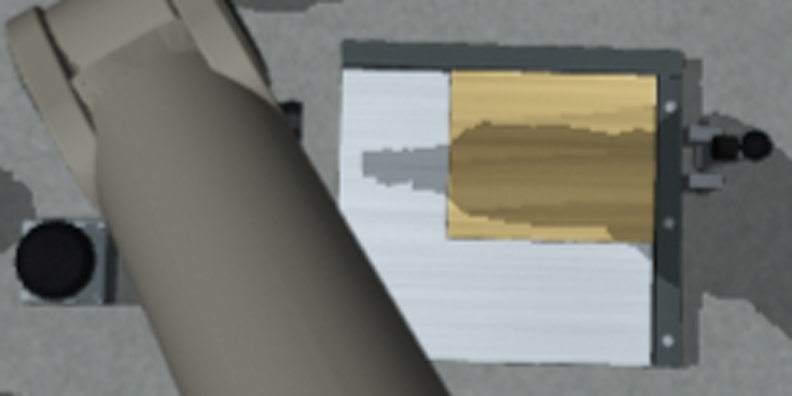

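The panel is home: centre measured (575.4, -76.0) mm, square, and it stalled at 20 N against the fence. Next I go over to the far side of the hold-down.

Request:
send_rows([
  [0,10,-35],
  [0,30,-70],
  [0,65,-85],
  [0,106,-85],
  [0,147,-85],
  [0,188,-85],
  [0,229,-85],
  [0,270,-85],
], roll=[0,0,0,0,0,0,0,0], claw=[0,0,0,0,0,0,0,0])

```text
t: 9.78
eef_pos: [0.5699, -0.116, 0.2287]
tool_rot: [0.001, 1.0, -0.001, -0.001]
contact_force: [2.1, 0.5, 0.0]
gripper_width: 0.001
grasp_force: 0.0
```

Request:
send_rows([
  [0,41,0],
  [0,82,0],
  [0,123,0],
  [0,164,0],
  [0,185,0],
  [0,185,0],
  [0,185,0],
  [0,185,0],
], roll=[0,0,0,0,0,0,0,0], claw=[0,0,0,0,0,0,0,0])

```text
t: 10.45
eef_pos: [0.5706, -0.2966, 0.2285]
tool_rot: [-0.0, 1.0, -0.0, -0.001]
contact_force: [0.4, 1.2, 0.6]
gripper_width: 0.002
grasp_force: 0.0
```

Run:
```python
from h import *
go(.5745,-.285,.105)
look("p7")
```

```text
t 10.45 at [ 0.5706 -0.2966  0.2285] yaw -0.0 F [0.4054 1.2371 0.6167] g 0.0016148513241015642 slide mm [  4.1 -11.5 123.5] roll -0.0
((575.7542724609375, -76.08057403564453), (130.51113891601562, 159.14715576171875), 0.4648205637931824)
```

Request:
send_rows([
  [4,0,40],
  [4,0,80],
  [4,0,110],
  [4,0,123],
  [4,-10,123],
  [4,-25,123],
  [4,-40,123],
  [4,-50,123],
], roll=[0,0,0,0,0,0,0,0], claw=[0,0,0,0,0,0,0,0])

```text
t: 11.17
eef_pos: [0.5773, -0.2434, 0.1088]
tool_rot: [-0.0, 1.0, 0.002, 0.002]
contact_force: [-0.2, 0.2, -1.2]
gripper_width: -0.001
grasp_force: 0.0
```

Request:
send_rows([
  [0,-6,0],
  [0,-12,0],
  [0,-18,0],
  [0,-25,0],
  [0,-32,0],
  [0,-39,0],
  [0,-46,0],
  [0,-53,0],
], roll=[0,0,0,0,0,0,0,0], claw=[0,0,0,0,0,0,0,0])

```text
t: 11.83
eef_pos: [0.5756, -0.1939, 0.1067]
tool_rot: [0.0, 1.0, -0.0, 0.0]
contact_force: [0.6, 0.1, 0.0]
gripper_width: -0.0
grasp_force: 0.3
```

Request:
send_rows([
  [0,-7,0],
  [0,-14,0],
  [0,-21,0],
  [0,-28,0],
  [0,-35,0],
  [0,-42,0],
  [0,-49,0],
  [0,-55,0],
], roll=[0,0,0,0,0,0,0,0], claw=[0,0,0,0,0,0,0,0])

```text
t: 12.5
eef_pos: [0.5753, -0.1378, 0.1063]
tool_rot: [-0.0, 1.0, 0.0, 0.0]
contact_force: [0.1, 0.5, 0.2]
gripper_width: -0.001
grasp_force: 0.0
```

Run:
```python
from h import *
go(.5745,-.285,.105)
look("p8")
t=cv2.imread("pics/p8.png");s=bot.read_camera("side")[:,:,::-1]
c=np.hstack([cv2.resize(t[150:270,270:430],(520,390)),cv2.resize(s[130:250,265:395],(280,258))[:258].repeat(1,0) if 0 else cv2.copyMakeBorder(cv2.resize(s[130:250,265:395],(280,258)),0,132,0,0,0)])
cv2.imwrite("pics/p8c.png",c)
```

```text
t 12.5 at [ 0.5753 -0.1378  0.1063] yaw 0.03 F [0.1144 0.5126 0.2282] g -0.0008967323924368204 slide mm [ -0.9 147.2   1.3] roll 0.03
((575.7542724609375, -76.08056640625), (130.51113891601562, 159.1471405029297), 0.46480369567871094)
```

View pics/p8c.png

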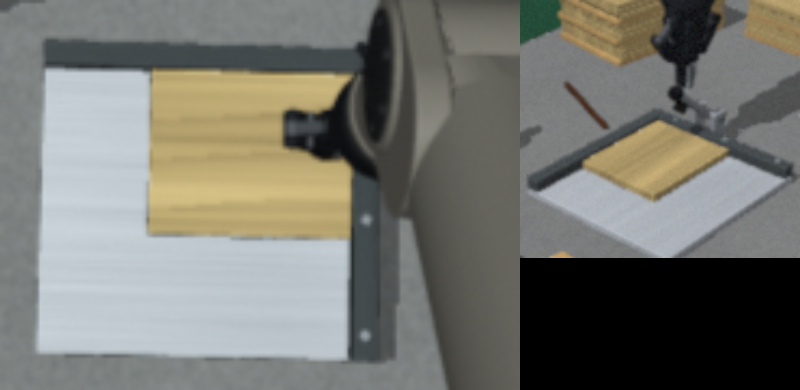

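The hold-down is tipped well over (ball ahead of the finger in both views) and the panel hasn't moved. I'll raise the tool while the arm falls.

Request:
send_rows([
  [0,0,0],
  [0,0,0],
  [0,0,-20],
  [0,0,-50],
  [0,0,-85],
  [0,0,-115],
  [0,0,-124],
  [0,0,-124],
], roll=[0,0,0,0,0,0,0,0], claw=[0,0,0,0,0,0,0,0])

```text
t: 13.27
eef_pos: [0.5771, -0.1398, 0.2336]
tool_rot: [0.001, 1.0, -0.0, 0.003]
contact_force: [0.0, 0.2, -1.7]
gripper_width: 0.001
grasp_force: 0.0
```

Request:
send_rows([
  [0,-40,0],
  [0,-80,0],
  [4,-120,0],
  [8,-160,0],
  [12,-200,0],
  [16,-240,0],
  [20,-280,0],
  [24,-315,0],
], roll=[0,0,0,0,0,0,0,0], claw=[0,0,0,0,0,0,0,0])

```text
t: 13.93
eef_pos: [0.5981, 0.1784, 0.2282]
tool_rot: [0.0, 1.0, 0.001, -0.001]
contact_force: [-0.4, -0.1, 0.0]
gripper_width: 0.003
grasp_force: 0.0
```

Run:
```python
from h import *
# start top: rim centre cast to z=.072 in both first pictures
s=cv2.imread("pics/side0.png");t=cv2.imread("pics/top0.png")
for n,im,roi in(("side",s,(222,228,240,244)),("top",t,(200,170,218,190))):
    c=big(cv2.inRange(im,(0,0,0),(60,60,60)),roi);print(n,cen(c),cv2.contourArea(c),plane(n,cen(c),.072))
look("p9")
s=bot.read_camera("side")[:,:,::-1];t=cv2.imread("pics/p9.png")
b=lambda im:cv2.inRange(im,(0,0,0),(40,40,40))
for n,im,roi in(("side",s,(300,150,370,220)),("top",t,(330,180,400,215))):
    c=big(b(im),roi);print(n,cen(c),cv2.contourArea(c))
cv2.imwrite("pics/p9c.png",np.hstack([cv2.resize(t[150:270,170:430],(480,222)),cv2.resize(s[130:250,265:395],(240,222))]))
go(.605,.270,.15)
```

```text
side [229.7037 234.7643] 49.5 [[0.5965 0.2761]]
top [207.8667 179.06  ] 75.0 [[0.6054 0.2689]]
((575.7542114257812, -76.08058166503906), (130.51109313964844, 159.1471405029297), 0.46479281783103943)
side [333.5269 194.2151] 31.0
top [354.7333 195.9714] 35.0
t 14.03 at [0.5972 0.1843 0.2283] yaw 0.58 F [-1.049  -0.2914  0.6029] g -0.0007444551461131504 slide mm [  8.8 -85.3  78.6] roll 0.58
```

View pics/p9c.png

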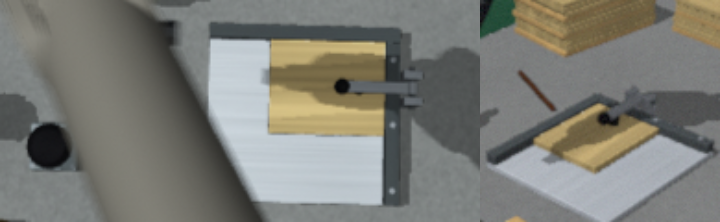

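Run:
```python
from h import *
print(tri((333.5,194.2),(354.7,196.0)))
s=bot.read_camera("side")[:,:,::-1];c=big(cv2.inRange(s,(0,0,0),(40,40,40)),(300,150,370,220));print(cen(c))
print(proj("side",[[.6054,.269,.072],[.5745,-.094,.044]]),proj("top",[[.5745,-.094,.044]]))
```

```text
(array([ 0.5729, -0.096 ,  0.0408]), np.float64(0.007528219801043822))
[333.4056 194.3389]
[[229.5949 232.2711]
 [331.405  193.312 ]] [[355.033  196.3815]]
```

Request:
send_rows([
  [2,-30,0],
  [5,-60,15],
  [8,-84,40],
  [8,-86,75],
  [8,-86,100],
  [8,-86,118],
  [8,-86,128],
  [8,-86,128],
], roll=[0,0,0,0,0,0,0,0], claw=[0,0,0,0,0,0,0,0])

```text
t: 14.75
eef_pos: [0.6056, 0.2592, 0.0986]
tool_rot: [0.002, 1.0, -0.001, -0.003]
contact_force: [-0.9, -0.7, 0.2]
gripper_width: -0.001
grasp_force: 0.0
```

Run:
```python
from h import *
go(.605,.2695,.075)
s=bot.read_camera("side")[:,:,::-1]
cv2.imwrite("pics/p10.png",cv2.resize(s[160:300,180:360],(720,560),interpolation=cv2.INTER_CUBIC))
```

```text
t 14.75 at [0.6056 0.2592 0.0986] yaw -0.09 F [-0.869  -0.7474  0.2104] g -0.0013477938866809632 slide mm [ -0.5 -10.4  23.6] roll -0.09
```

View pics/p10.png

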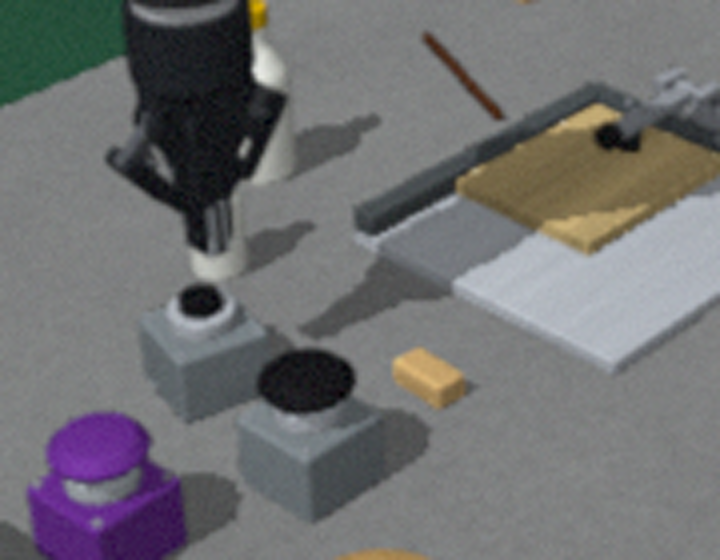

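The hold-down is level (ball z about 0.041) and the finger is over the start button, about 8 mm short in y. Correct that, then lower.

Request:
send_rows([
  [0,-8,0],
  [0,-8,0],
  [0,-8,8],
  [0,-8,16],
  [0,-8,22],
  [0,-8,22],
  [0,-8,22],
  [0,-8,22],
], roll=[0,0,0,0,0,0,0,0], claw=[0,0,0,0,0,0,0,0])

```text
t: 15.47
eef_pos: [0.6073, 0.27, 0.0802]
tool_rot: [0.0, 1.0, 0.0, -0.0]
contact_force: [-0.2, 0.1, 1.2]
gripper_width: 0.004
grasp_force: 0.0
```

Now press slowly, to about z 0.065.

Request:
send_rows([
  [-2,1,4],
  [-2,1,8],
  [-2,1,11],
  [-2,1,13],
  [-2,1,15],
  [-2,1,16],
  [-2,1,16],
  [-2,1,16],
], roll=[0,0,0,0,0,0,0,0], claw=[0,0,0,0,0,0,0,0])

```text
t: 16.13
eef_pos: [0.6053, 0.2691, 0.066]
tool_rot: [0.0, 1.0, -0.0, 0.0]
contact_force: [-4.9, -2.9, 14.2]
gripper_width: 0.0
grasp_force: 7.1
```

Request:
send_rows([
  [0,0,2],
  [0,0,4],
  [0,0,4],
  [0,0,4],
  [0,0,4],
  [0,0,4],
  [0,0,4],
  [0,0,4],
], roll=[0,0,0,0,0,0,0,0], claw=[0,0,0,0,0,0,0,0])

```text
t: 16.8
eef_pos: [0.6055, 0.2692, 0.0655]
tool_rot: [0.0, 1.0, -0.0, 0.001]
contact_force: [-13.0, -7.3, 39.1]
gripper_width: 0.0
grasp_force: 19.3
```

Run:
```python
from h import *
go(.605,.27,.2)
```

```text
t 16.8 at [0.6055 0.2692 0.0655] yaw -0.02 F [-12.9909  -7.3128  39.1025] g 0.0003924959432878838 slide mm [  -0.3   -0.7 -134.5] roll -0.02
```

Request:
send_rows([
  [0,0,-8],
  [0,0,-20],
  [0,0,-50],
  [0,0,-85],
  [0,0,-115],
  [0,0,-135],
  [0,0,-140],
  [0,0,-140],
], roll=[0,0,0,0,0,0,0,0], claw=[0,0,0,0,0,0,0,0])

```text
t: 17.47
eef_pos: [0.6061, 0.2696, 0.2021]
tool_rot: [-0.001, 1.0, 0.0, 0.002]
contact_force: [0.6, -0.7, 0.4]
gripper_width: -0.0
grasp_force: 0.0
```

Run:
```python
from h import *
go(.605,.27,.2);look("p11")
s=bot.read_camera("side")[:,:,::-1];s0=cv2.imread("pics/side0.png")
d=lambda im:cen(big(cv2.inRange(im,(0,0,0),(60,60,60)),(222,228,240,244)))
print(d(s0),d(s),cen(big(cv2.inRange(s,(0,0,0),(40,40,40)),(300,150,370,220))))
```

```text
t 17.47 at [0.6061 0.2696 0.2021] yaw 0.0 F [ 0.5868 -0.6774  0.3783] g -0.00018149356952723035 slide mm [-1.1 -0.4  2.1] roll 0.0
((575.4256591796875, -76.01339721679688), (159.66250610351562, 130.62210083007812), 89.73125457763672)
[229.7037 234.7643] [229.6458 234.8229] [333.2634 194.3441]
```

The button bottomed hard at z 0.066 (6 mm of travel) and is back out. The panel is still home, the hold-down is down and the robot is clear, so I'm handing in.

```bash
python3 -c "
from station import bot
print(bot.hand_in())"
```

```text
the job is handed in; nothing more can be done
None
```

The job is handed in, with no verdict returned: by my measurements the panel is flush home and held by the hold-down, the start button was pressed fully and released, and I never touched the stop button or the other things on the bench.

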